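Clamp a bag panel in the star-wheel press

TASK

Gently slide the brown bag panel along the press bed until its far edge sits fully home against the back stop. Then wind the star wheel on top of the press clockwise (seen from above), spoke after spoke, until the pressure pad clamps the panel firmly, judged by how much harder the wheel has become to turn, without over-tightening it, and leave it clamped. Leave the cup, jar and tool block where they are.

Things in the scene. Friction and masses are not known exactly. Their poses are not given: they have to be found in the camera images.
- bed: Grey press bed fixed to the bench, slab 30 mm high, 150 mm wide, from x = -115 to +60 mm. Origin: on the bench top, exactly below the wheel axis; x points from the open front (robot's side) to the back stop, y left, z up. The panel lies on it (z = 30 mm) between two steel side guides 8 mm high (inner faces at y = -53 and +53 mm, x = -65 to +45 mm).
- back_stop (a point): Middle of the steel back stop's front face, at x = +45 mm in the bed's frame, 40 mm above the bench. The stop is 120 mm wide across the bed and 20 mm high on top of it. Panel home: its far edge on this face.
- press: Green C-frame fixed behind the bed with all it carries: column on the far side, arm over the bed (136 to 170 mm above the bench, 56 mm wide, reaching 38 mm in front of the axis), spindle, star wheel, and the black 56 mm square pressure pad under the spindle. Origin and axes as the bed. Push it with under 25 N. Pad force 20 to 60 N clamps firmly (40 best), 80 N crushes.
- panel: Loose stiff bag panel, brown face, black edge, 195 mm long (its x, along the bed's x), 100 mm wide, 12 mm thick, 0.15 to 0.3 kg; origin: centre of its underside. Its far part lies under the pad, its near end sticks out over the bed's front. Starts 20 to 40 mm short of the back stop; home at x = -52.5 mm in the bed's frame. About 2 N slides it; push with less than 35 N.
- near_edge (a point): Middle of the panel's near edge (robot's side), at half its thickness, 36 mm above the bench. Moves with the panel. Even when the panel is home it overhangs the front of the bed by 35 mm (at x = -150 mm in the bed's frame), so that fingertips reaching a little below the panel can push it there.
- wheel (a joint): Star wheel angle, rad, growing clockwise from above; lowers the pad 8 mm per rad. At 0 the red spoke points to the bed's -x. Starts at 0 to 0.6 and stays where left. The pad's starting height varies by 10 mm unseen: it meets the panel at an angle of 1.6 to 2.9, to be found by feel. Runs free at 0.50 N m; each 10 N of pad force adds 0.08 N m; the pad's spring adds 96 N per rad.
- wheel_hub (a point): On the wheel's upright axis at mid-height of the spokes, 212 mm above the bench. Hub 46 mm across, top 19 mm above this point. 42 mm below it is the arm's top, free between. Sideways push on a spoke 72 mm from the axis: about 7 N running free, 9.2 to 13.6 N when firmly clamped (11.4 best), over 15 N crushes the panel. The wheel does not rise or sink.
- red_knob (a point): Centre of the red ball knob, 95 mm from the axis, on one of five level round steel spokes 12 mm thick and 72 degrees apart, each ending in a 20 mm ball knob (the other four black). Turns with the wheel.
- paint_cup: Black open paint cup, 60 mm across, 55 mm high, origin at its underside centre. Bystander.
- yellow_jar: Yellow jar with a wooden lid, 64 mm across, 60 mm high, origin at its underside centre. Bystander.
- tool_block: Wooden tool block 75 x 75 x 100 mm with yellow-handled tools standing up to 160 mm, origin at its underside centre. Bystander.
Mind the look-alikes: they are no part of the job. What is shaped like the panel but orange is not meant. There is more than one size of the bed; the job needs the smaller.

How it is judged (in metres and radians):
On the way, in this order (a step that is already met when the one before it is completed fails the run):
1. the panel is home against the back stop, the pad not yet bearing on it (x of panel in the frame of bed above -0.0555 m and contact force between press and panel below 1 N), for 0.2 s.
2. the pad clamps the panel firmly (contact force between press and panel above 20 N), for 0.2 s.
At the end, for the whole second after the job is handed in: The panel's far edge is within 3 mm of the back stop, the pressure pad bears on it with 20 to 60 N, and wheel and panel are at rest, with the robot clear (x of panel in the frame of bed above -0.0555 m and contact force between press and panel between 20 and 60 N and velocity of joint wheel between -0.05 and 0.05 rad/s and linear speed of panel below 0.01 m/s); the robot touches nothing.
It fails at once if the panel is crushed: pad force over 80 N (contact force between press and panel above 80 N).
It fails at once if the panel is shoved with more than 35 N (contact force between any of the fingers, the arm and panel above 35 N).
It fails at once if the press or its wheel is pushed with more than 25 N (contact force between any of the fingers, the arm and press above 25 N).
It fails at once if the cup, the jar or the tool block is displaced by more than 30 mm (distance of any of paint_cup, yellow_jar, tool_block from where it was at the start of the episode above 0.03 m).
It also fails if it takes over 72 s, if anything falls off the work surface, if the arm or the gripper's body presses on something with over 40 N, if the wrist force passes 120 N, or if a joint passes its speed limit or range.

ROBOT

A 7-joint arm with a two-finger parallel gripper is mounted at the origin on the work surface. World frame = base frame: x ahead of the robot, y to its left, z up, the work surface at z = 0. Lengths are in mm, angles in rad, forces in N, time in s.
With the tool pointing down it reaches from about 350 to 900 mm from the base axis. Payload 8.1 kg.
Tool frame: the origin (TCP) lies at the very end of the fingers, on their centre line; the grasp point (between the pads) lies 19 mm behind it; z points along the fingers, y is the line along which they close (so a half turn about z gives the same grasp; the last joint's range is limited). The gripper opens to 92 mm and grips with 3 to 60 N. Pads are 19 mm wide; open, the fingers measure 130 mm over their backs; the gripper's body (75 mm by 190 mm) begins 47 mm behind the grasp point.
Start: joints at [-1.306, 0.434, 0.025, 1.573, -0.012, 1.134, -0.075], TCP at [224.755, 583.204, 226.742] pointing down, gripper open.
Joint ranges: [-2.62, 2.62], [-0.44, 2.09], [-1.27, 1.32], [0.08, 2.57], [-1.32, 4.46], [0.12, 2], [-2.74, 2.74]. Speed limits (rad/s): [2.22, 2.22, 3.01, 3.01, 3.14, 3.14, 3.14].

INTERFACE

Orientations are given as a unit quaternion [x, y, z, w].
In Python, from rig import r gives the robot as it stands.
- The arm moves only by the tool jog_arm, never from a script. Its argument "deltas" is a list of rows, each an object of numbers: "tx", "ty", "tz": the shift along the tool's x, y, z in m; "ax", "ay", "az": the turn, a rotation vector about the tool's x, y, z in rad. A call has 1 to 12 rows; each row shifts and turns the commanded pose from where the row before left it, along the tool's axes as they then stand; what a row does not reach is not made up. A row lasts 1/12 s, in which the tool goes at most 41.7 mm and 7.16 degrees, less where a joint would pass 70% of its speed; a pose out of reach is approached as far as the arm can. A call is refused whole if a number of a shift passes 0.0417 or a number of a turn 0.125, either way. A call with a gripper value outside its range is refused whole. "jaw" is the closure, from 0 (fully open) to 1 (shut), set as the call begins (left out, the last holds). The fingers move at their own pace and stop on an object; "force" is the grip in N (left out, the last holds). Time passes only in rows, so rows that do not move let the fingers close. It gives the time, the measured TCP pose, the force, the opening and the grip force at its end, in the units of the state.
- r.get_state(): the state, without advancing time (a new reading comes with each control period).
- r.get_image(name): name is "side" or "top"; returns a dict with "color" (420x560x3 uint8, blue, green, red), "fx", "fy", "cx", "cy" (pixels), "dist_coeffs" ([k1, k2, p1, p2, k3] as OpenCV has them; the pictures are not rectified), "world_from_camera" (4x4, takes a point from camera to world coordinates). Camera axes: x right, y down, z forward; pixel columns grow to the right and rows downward; lengths in mm; the calibration is good to about 2 mm. A picture is of the moment at which its call begins. There is no depth.
- r.hand_in(): hands the job in; it is judged then, once.
Trained networks look in the newest picture that a camera, given by its name, has taken for a name from the list of things; names that differ only in an ending like _2 or _b are one class to them, and where a whole thing is asked for, a point or a joint stands for the part that bears it (a point fixed in the world has none). Each returns a list of dicts, best first, with "confidence" (0 to 1); they miss things now and then, are a little off and sometimes report something else, mostly with a low value. They report only what shows in the picture. A call takes as long as a camera call. They do not tell look-alikes from the thing itself.
- r.recognise(camera, query): "xyz" ([x, y, z] in mm, in the coordinates of the camera as it stood for that picture, good to about 4 mm: the middle of the surface that is visible of it).
- r.silhouettes(camera, query): "region" (420x560 bool, what is visible of it).
- r.place_of(camera, query): "xyz" ([x, y, z] in mm, in the coordinates of the camera as it stood for that picture, good to about 4 mm: a listed point, or the origin of a listed thing).
The state is a dict: "time_s": time; "qpos": joint angles; "qvel": joint speeds; "effort": joint torques, N m; "tcp_pos": TCP position; "tcp_rot": TCP orientation; "contact_force": force on the tool from outside, world axes, zero at the start; "ft_torque": the same for the moment, N m; "grip_width": opening from 0.0 (shut) to 1.0 (fully open); "grip_force": force on a finger pad.
Only numpy, scipy, OpenCV 4.12 (cv2) and the standard library are available. Lean on these libraries where they do the work, as an engineer would, in place of code of your own. Each camera call takes 0.05 s, during which the arm holds its last target. There are 200 camera calls.

## Working session

There is one attempt and no reset: what is moved stays moved. The work goes in short steps, Python scripts to look and compute and a tool call to move; the robot and the scene stay as the last step left them, time stands still between calls to the robot, and variables do not carry over. Pictures are saved under pics/ and viewed, at most 10 in all, crops included, and the job is handed in when it is done.

Besides the shell and the picture viewer there is one more tool, called after ">>>" as a command line: name --argument value ..., lists and objects as JSON in quotes. jog_arm: Moves the arm, as the interface text tells. Its arguments: {"type":"object","properties":{"deltas":{"type":"array"},"jaw":{"type":"number"},"force":{"type":"number"}},"required":["deltas"]}

```bash
mkdir -p pics; ls; cat > h.py <<'E'
import numpy as np, cv2
from rig import r
def world(im,p):
    T=np.array(im["world_from_camera"]); return (T@np.append(p,1))[:3]
E
python3 - <<'E'
from h import *
s=r.get_state(); print({k:np.round(v,3) for k,v in s.items()})
ims={}
for c in("side","top"):
    im=r.get_image(c); ims[c]=im; cv2.imwrite(f"pics/{c}0.png",im["color"])
    print(c,np.round(im["world_from_camera"],3).tolist(),im["fx"],im["cx"],im["cy"],im["dist_coeffs"])
    for q in("bed","back_stop","panel","near_edge","wheel_hub","red_knob","paint_cup","yellow_jar","tool_block"):
        for d in r.place_of(c,q)[:3]: print(c,q,round(d["confidence"],2),np.round(world(im,d["xyz"])))
E
```

```text
pics
{'time_s': np.float64(0.0), 'qpos': array([-1.306,  0.435,  0.025,  1.574, -0.012,  1.134, -0.075]), 'qvel': array([ 0.   , -0.   ,  0.002, -0.001, -0.   , -0.002, -0.001]), 'effort': array([-0.0000e+00, -6.6783e+01,  9.8500e-01, -3.1447e+01, -6.1000e-02,
        4.3000e-02,  0.0000e+00]), 'tcp_pos': array([224.575, 582.699, 225.953]), 'tcp_rot': array([ 0.183,  0.983, -0.001, -0.   ]), 'contact_force': array([0.892, 0.173, 0.07 ]), 'ft_torque': array([-0.041, -0.006, -0.011]), 'grip_force': np.float64(0.0), 'grip_width': np.float64(1.003)}
side [[-1.0, -0.011, 0.005, 580.765], [-0.01, 0.517, -0.856, 711.517], [0.007, -0.856, -0.517, 581.423], [0.0, 0.0, 0.0, 1.0]] 397.2474356638351 282.4370291544072 209.82496535272426 [0.01513215 0.         0.         0.         0.        ]
side bed 0.88 [663. -96.  -0.]
side bed 0.55 [716. 327.   2.]
side back_stop 0.83 [776. 326.  49.]
side back_stop 0.57 [ 716. -105.   41.]
side panel 0.91 [ 481. -321.   -3.]
side panel 0.68 [587. -84.  33.]
side near_edge 0.62 [ 570. -284.    2.]
side near_edge 0.59 [488. -64.  37.]
side wheel_hub 0.61 [665
[... 164 characters left out ...]
side tool_block 0.85 [520. 129.   1.]
top [[0.003, -0.986, 0.167, 406.68], [-1.0, -0.006, -0.02, 23.047], [0.021, -0.167, -0.986, 1273.462], [0.0, 0.0, 0.0, 1.0]] 481.76092489697345 282.1159907631156 221.80161144303793 [0.00505078 0.         0.         0.         0.        ]
top bed 0.82 [723. 327.   2.]
top back_stop 0.63 [ 711. -102.   42.]
top back_stop 0.24 [525. 131.  -2.]
top panel 0.9 [586. -82.  33.]
top panel 0.81 [ 481. -323.    2.]
top near_edge 0.85 [489. -69.  31.]
top wheel_hub 0.92 [667. -94. 207.]
top red_knob 0.83 [596. -35. 211.]
top red_knob 0.49 [522. 130.  -5.]
top paint_cup 0.73 [744.  52.   2.]
top yellow_jar 0.63 [ 689. -281.   -5.]
top tool_block 0.7 [527. 129.   0.]
```

View pics/side0.png

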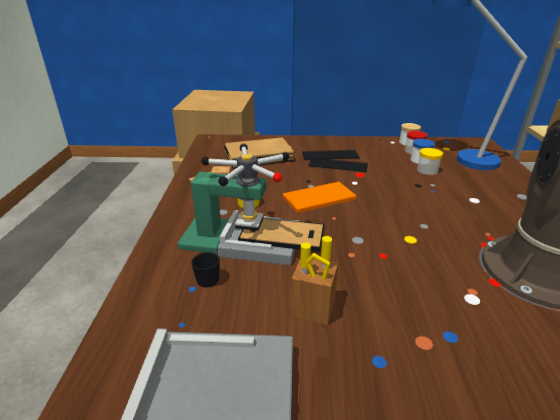

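View pics/top0.png

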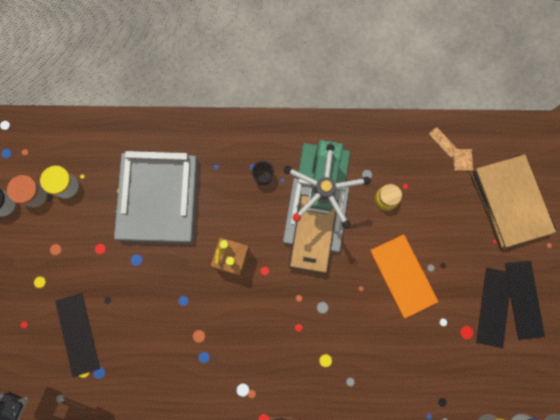

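The side view shows the small grey bed at (260,238) with the brown panel at (285,233), the wheel hub at (245,165), and the red knob at (277,177). In the top view the panel is at (313,242), the hub at (326,186) and the red knob at (297,217).

- **Panel candidates:** brown at top (313,242), orange at (404,276), and black or wooden slabs at (77,335), (510,300) and (515,200). I choose the brown one on the small bed.
- **Bed candidates:** small at top (317,215), large at (157,200). I choose the small one under the press.

```bash
cat >> h.py <<'E'
def cast(im,uv,z):
    K=np.array([[im["fx"],0,im["cx"]],[0,im["fy"],im["cy"]],[0,0,1]])
    p=cv2.undistortPoints(np.float64(uv).reshape(-1,1,2),K,np.float64(im["dist_coeffs"])).reshape(-1,2)
    T=np.array(im["world_from_camera"]); d=np.c_[p,np.ones(len(p))]@T[:3,:3].T; o=T[:3,3]
    return o+d*((z-o[2])/d[:,2])[:,None]
E
python3 - <<'E'
from h import *
im=r.get_image("top"); 
cv2.imwrite("pics/crop.png",cv2.resize(im["color"][130:285,265:385],None,fx=3.8,fy=3.8,interpolation=cv2.INTER_CUBIC))
for d in r.silhouettes("top","panel"):
    m=d["region"].astype(np.uint8); c=max(cv2.findContours(m,0,1)[0],key=cv2.contourArea).reshape(-1,2)
    print("conf",d["confidence"],c.mean(0)); 
    w=cast(im,c,42)[:,:2]
    if abs(c.mean(0)[0]-315)<30:
        print(cv2.minAreaRect(w.astype(np.float32)))
# averages of named points, two cameras
est={}
for cam in("side","top"):
    I=r.get_image(cam)
    for q in("wheel_hub","red_knob","near_edge","back_stop"):
        for d in r.place_of(cam,q):
            w=world(I,d["xyz"])
            if d["confidence"]>.3 and -120<w[1]<-20: est.setdefault(q,[]).append(w); print(cam,q,np.round(w,1)); break
E
```

```text
conf 0.6 [313.35869565 241.51630435]
((572.476318359375, -80.23406219482422), (105.05122375488281, 168.5665740966797), 82.58273315429688)
side wheel_hub [663.9 -97.5 214.1]
side red_knob [598.6 -31.8 215.8]
side near_edge [491.  -66.   35.7]
side back_stop [ 711.9 -104.5   43.6]
top wheel_hub [668.1 -97.5 206. ]
top red_knob [593.2 -33.3 212.7]
top near_edge [490.  -68.7  33.2]
top back_stop [ 711.6 -100.9   39.3]
```

View pics/crop.png

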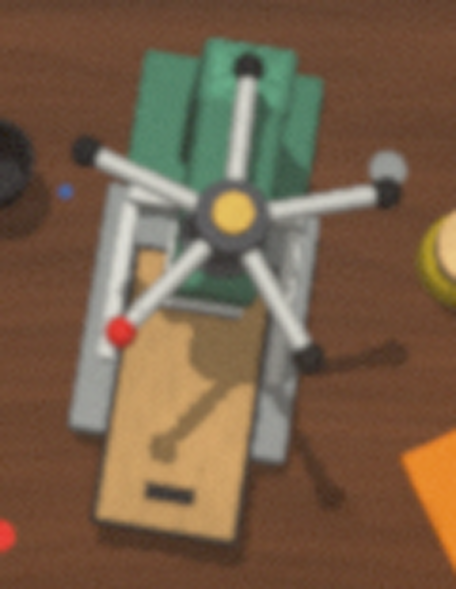

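The crop shows the brown panel on the small grey bed. The red knob is at crop (120,332), the yellow hub cap at (233,213), and the panel's near corners at (97,518) and (235,542). Next I triangulate the knob and near corners myself and plan the first move.

```bash
python3 - <<'E'
from h import *
T=cv2.imread("pics/top0.png"); S=cv2.imread("pics/side0.png")
it=r.get_image("top"); is_=r.get_image("side")
def red(I,x0,x1,y0,y1):
    h=cv2.cvtColor(I,cv2.COLOR_BGR2HSV)[y0:y1,x0:x1].astype(int)
    m=((h[...,0]<6)|(h[...,0]>174))&(h[...,1]>180)&(h[...,2]>120); y,x=np.nonzero(m); return [x.mean()+x0,y.mean()+y0]
def tri(a,b):
    o1=np.array(it["world_from_camera"])[:3,3];o2=np.array(is_["world_from_camera"])[:3,3]
    d1=cast(it,a,0)[0]-o1; d2=cast(is_,b,0)[0]-o2
    t=np.linalg.lstsq(np.c_[d1,-d2],o2-o1,rcond=None)[0]; p,q=o1+d1*t[0],o2+d2*t[1]; return (p+q)/2,np.linalg.norm(p-q)
print("knob",tri(red(T,285,308,205,230),red(S,268,288,168,186)))
c=np.array([[97,518],[235,542],[137,250],[233,213]])/3.8+[265,130]-.4
k=cast(it,c,42);print(k.round(1)); print("hubtop",cast(it,c[3],231).round(1))
kc=cast(it,np.array([[120,332],[308,356],[387,192],[250,66],[86,150]])/3.8+[265,130]-.4,212); print(kc.round(1),kc.mean(0))
cx=kc.mean(0); print(np.degrees(np.arctan2(*(kc-cx)[:,1::-1].T)),np.linalg.norm(kc-cx,axis=1))
n=(k[0]+k[1])/2; print("near",n,"yaw",np.degrees(np.arctan2(cx[1]-n[1],cx[0]-n[0])),np.degrees(np.arctan2(*(k[2]-k[0])[1::-1])),np.degrees(np.arctan2(*(k[0]-k[1])[1::-1]))-90, np.linalg.norm(k[0]-k[1]))
E
```

```text
knob (array([596.90268809, -30.32336887, 213.65264189]), np.float64(0.2464293953873356))
[[ 501.2  -22.7   42. ]
 [ 485.4 -115.5   42. ]
 [ 685.8  -50.3   42. ]
 [ 712.5 -117.    42. ]]
hubtop [[665.6 -95.5 231. ]]
[[ 597.7  -30.   212. ]
 [ 584.  -140.9  212. ]
 [ 683.9 -190.3  212. ]
 [ 761.8 -109.1  212. ]
 [ 708.4   -9.9  212. ]] [667.1520928  -96.01994018 212.        ]
[ 136.45230734 -151.65683837  -79.92294235   -7.88359354   64.42146595] [95.83637722 94.46594222 95.72221943 95.51311396 95.5291922 ]
near [493.30281978 -69.08895347  42.        ] yaw -8.805695933204522 -8.512084009226925 -9.615289583947856 94.06596560282868
```

>>> jog_arm --deltas '[{"tx": -0.011,"ty": -0.013},{"tx": -0.022,"ty": -0.026},{"tx": -0.022,"ty": -0.026},{"tx": -0.022,"ty": -0.026},{"tx": -0.022,"ty": -0.026},{"tx": -0.022,"ty": -0.026},{"tx": -0.022,"ty": -0.026},{"tx": -0.022,"ty": -0.026},{"tx": -0.022,"ty": -0.026},{"tx": -0.022,"ty": -0.026},{"tx": -0.022,"ty": -0.026},{"tx": -0.022,"ty": -0.026}]' --jaw 1 --force 10

```text
invalid input
```

>>> jog_arm --deltas '[{"tx": -0.022,"ty": -0.026},{"tx": -0.022,"ty": -0.026},{"tx": -0.022,"ty": -0.026},{"tx": -0.022,"ty": -0.026},{"tx": -0.022,"ty": -0.026},{"tx": -0.022,"ty": -0.026},{"tx": -0.022,"ty": -0.026},{"tx": -0.022,"ty": -0.026},{"tx": -0.011,"ty": -0.013},{"az": -0.103},{"az": -0.103},{"tx": 0}]'

```text
invalid input
```

>>> jog_arm --deltas '[{"tx": -0.011,"ty": -0.013,"tz": 0.0,"ax": 0.0,"ay": 0.0,"az": 0.0}]' --jaw 1 --force 10

```text
time_s: 1.78
tcp_pos: [228.4, 569.4, 226.5]
tcp_rot: [0.181, 0.983, 0.001, -0.001]
contact_force: [0.1, -0.6, -0.7]
grip_width: 0.965
grip_force: 0.0
```

>>> jog_arm --deltas '[{"tx": -0.022,"ty": -0.026,"tz": 0,"ax": 0,"ay": 0,"az": 0},{"tx": -0.022,"ty": -0.026,"tz": 0,"ax": 0,"ay": 0,"az": 0},{"tx": -0.022,"ty": -0.026,"tz": 0,"ax": 0,"ay": 0,"az": 0},{"tx": -0.022,"ty": -0.026,"tz": 0,"ax": 0,"ay": 0,"az": 0},{"tx": -0.022,"ty": -0.026,"tz": 0,"ax": 0,"ay": 0,"az": 0},{"tx": -0.022,"ty": -0.026,"tz": 0,"ax": 0,"ay": 0,"az": 0},{"tx": -0.022,"ty": -0.026,"tz": 0,"ax": 0,"ay": 0,"az": 0},{"tx": -0.022,"ty": -0.026,"tz": 0,"ax": 0,"ay": 0,"az": 0},{"tx": -0.022,"ty": -0.026,"tz": 0,"ax": 0,"ay": 0,"az": 0},{"tx": -0.022,"ty": -0.026,"tz": 0,"ax": 0,"ay": 0,"az": 0}]'

```text
time_s: 2.62
tcp_pos: [342.4, 243.8, 227.0]
tcp_rot: [0.183, 0.983, 0.0, 0.0]
contact_force: [0.6, 0.6, 0.8]
grip_width: 0.249
grip_force: 0.0
```

>>> jog_arm --deltas '[{"tx": -0.022,"ty": -0.026,"tz": 0,"ax": 0,"ay": 0,"az": 0},{"tx": -0.022,"ty": -0.026,"tz": 0,"ax": 0,"ay": 0,"az": 0},{"tx": -0.022,"ty": -0.026,"tz": 0,"ax": 0,"ay": 0,"az": 0},{"tx": -0.022,"ty": -0.026,"tz": 0,"ax": 0,"ay": 0,"az": 0},{"tx": -0.022,"ty": -0.026,"tz": 0,"ax": 0,"ay": 0,"az": 0},{"tx": -0.022,"ty": -0.026,"tz": 0,"ax": 0,"ay": 0,"az": 0},{"tx": -0.022,"ty": -0.026,"tz": 0,"ax": 0,"ay": 0,"az": 0},{"tx": -0.022,"ty": -0.026,"tz": 0,"ax": 0,"ay": 0,"az": 0},{"tx": -0.011,"ty": -0.013,"tz": 0,"ax": 0,"ay": 0,"az": -0.103},{"tx": 0,"ty": 0,"tz": 0,"ax": 0,"ay": 0,"az": -0.103}]'

```text
time_s: 3.45
tcp_pos: [438.2, -32.3, 227.1]
tcp_rot: [0.082, 0.997, -0.001, 0.001]
contact_force: [0.3, 0.7, 0.2]
grip_width: 0.005
grip_force: 0.0
```

>>> jog_arm --deltas '[{"tx": -0.008,"ty": -0.0135,"tz": 0.01,"ax": 0,"ay": 0,"az": 0},{"tx": -0.008,"ty": -0.0135,"tz": 0.025,"ax": 0,"ay": 0,"az": 0},{"tx": 0,"ty": 0,"tz": 0.03,"ax": 0,"ay": 0,"az": 0},{"tx": 0,"ty": 0,"tz": 0.03,"ax": 0,"ay": 0,"az": 0},{"tx": 0,"ty": 0,"tz": 0.03,"ax": 0,"ay": 0,"az": 0},{"tx": 0,"ty": 0,"tz": 0.03,"ax": 0,"ay": 0,"az": 0},{"tx": 0,"ty": 0,"tz": 0.03,"ax": 0,"ay": 0,"az": 0},{"tx": 0,"ty": 0,"tz": 0.018,"ax": 0,"ay": 0,"az": 0},{"tx": 0,"ty": 0,"tz": 0,"ax": 0,"ay": 0,"az": 0}]'

```text
time_s: 4.2
tcp_pos: [446.5, -57.2, 21.0]
tcp_rot: [0.081, 0.997, -0.0, -0.003]
contact_force: [-0.7, 0.5, -0.3]
grip_width: 0.002
grip_force: 0.0
```

>>> jog_arm --deltas '[{"tx": -0.006,"ty": -0.002,"tz": 0,"ax": 0,"ay": 0,"az": 0},{"tx": -0.006,"ty": -0.002,"tz": 0,"ax": 0,"ay": 0,"az": 0},{"tx": -0.006,"ty": 0,"tz": 0,"ax": 0,"ay": 0,"az": 0},{"tx": -0.006,"ty": 0,"tz": 0,"ax": 0,"ay": 0,"az": 0},{"tx": -0.004,"ty": 0,"tz": 0,"ax": 0,"ay": 0,"az": 0},{"tx": -0.003,"ty": 0,"tz": 0,"ax": 0,"ay": 0,"az": 0},{"tx": -0.002,"ty": 0,"tz": 0,"ax": 0,"ay": 0,"az": 0},{"tx": -0.002,"ty": 0,"tz": 0,"ax": 0,"ay": 0,"az": 0},{"tx": -0.002,"ty": 0,"tz": 0,"ax": 0,"ay": 0,"az": 0},{"tx": -0.002,"ty": 0,"tz": 0,"ax": 0,"ay": 0,"az": 0},{"tx": -0.002,"ty": 0,"tz": 0,"ax": 0,"ay": 0,"az": 0},{"tx": -0.002,"ty": 0,"tz": 0,"ax": 0,"ay": 0,"az": 0}]'

```text
time_s: 5.2
tcp_pos: [490.2, -68.1, 23.7]
tcp_rot: [0.081, 0.997, 0.0, -0.0]
contact_force: [-3.5, 0.7, 2.4]
grip_width: 0.006
grip_force: 1.4
```

>>> jog_arm --deltas '[{"tx": -0.002,"ty": 0,"tz": 0,"ax": 0,"ay": 0,"az": 0},{"tx": -0.002,"ty": 0,"tz": 0,"ax": 0,"ay": 0,"az": 0},{"tx": -0.002,"ty": 0,"tz": 0,"ax": 0,"ay": 0,"az": 0},{"tx": -0.002,"ty": 0,"tz": 0,"ax": 0,"ay": 0,"az": 0},{"tx": -0.002,"ty": 0,"tz": 0,"ax": 0,"ay": 0,"az": 0},{"tx": -0.0015,"ty": 0,"tz": 0,"ax": 0,"ay": 0,"az": 0}]'

```text
time_s: 5.7
tcp_pos: [502.1, -70.1, 23.7]
tcp_rot: [0.081, 0.997, -0.0, 0.0]
contact_force: [-2.0, -0.3, -0.4]
grip_width: 0.007
grip_force: 0.6
```

>>> jog_arm --deltas '[{"tx": -0.0015,"ty": 0,"tz": 0,"ax": 0,"ay": 0,"az": 0},{"tx": -0.0015,"ty": 0,"tz": 0,"ax": 0,"ay": 0,"az": 0},{"tx": -0.001,"ty": 0,"tz": 0,"ax": 0,"ay": 0,"az": 0},{"tx": -0.001,"ty": 0,"tz": 0,"ax": 0,"ay": 0,"az": 0}]'

```text
time_s: 6.03
tcp_pos: [506.7, -70.9, 23.7]
tcp_rot: [0.081, 0.997, 0.0, -0.0]
contact_force: [-1.6, 0.8, 1.0]
grip_width: 0.004
grip_force: 0.9
```

>>> jog_arm --deltas '[{"tx": -0.001,"ty": 0,"tz": 0,"ax": 0,"ay": 0,"az": 0},{"tx": -0.001,"ty": 0,"tz": 0,"ax": 0,"ay": 0,"az": 0},{"tx": -0.001,"ty": 0,"tz": 0,"ax": 0,"ay": 0,"az": 0}]'

```text
time_s: 6.28
tcp_pos: [508.6, -71.1, 23.6]
tcp_rot: [0.081, 0.997, 0.0, -0.001]
contact_force: [-7.5, 1.1, 5.9]
grip_width: 0.006
grip_force: 3.8
```

>>> jog_arm --deltas '[{"tx": -0.0005,"ty": 0,"tz": 0,"ax": 0,"ay": 0,"az": 0},{"tx": -0.0005,"ty": 0,"tz": 0,"ax": 0,"ay": 0,"az": 0},{"tx": 0,"ty": 0,"tz": 0,"ax": 0,"ay": 0,"az": 0}]'

```text
time_s: 6.53
tcp_pos: [508.6, -71.1, 23.4]
tcp_rot: [0.081, 0.997, 0.0, -0.002]
contact_force: [-7.7, 1.7, 6.3]
grip_width: 0.002
grip_force: 3.9
```

>>> jog_arm --deltas '[{"tx": -0.001,"ty": 0,"tz": 0,"ax": 0,"ay": 0,"az": 0},{"tx": -0.001,"ty": 0,"tz": 0,"ax": 0,"ay": 0,"az": 0},{"tx": 0,"ty": 0,"tz": 0,"ax": 0,"ay": 0,"az": 0}]'

```text
time_s: 6.78
tcp_pos: [508.5, -71.1, 23.2]
tcp_rot: [0.081, 0.997, 0.001, -0.004]
contact_force: [-13.4, 2.1, 10.2]
grip_width: 0.004
grip_force: 6.8
```

>>> jog_arm --deltas '[{"tx": 0.003,"ty": 0,"tz": 0,"ax": 0,"ay": 0,"az": 0},{"tx": 0.01,"ty": 0,"tz": 0,"ax": 0,"ay": 0,"az": 0},{"tx": 0.02,"ty": 0,"tz": 0,"ax": 0,"ay": 0,"az": 0},{"tx": 0.02,"ty": 0,"tz": -0.005,"ax": 0,"ay": 0,"az": 0},{"tx": 0,"ty": 0,"tz": -0.03,"ax": 0,"ay": 0,"az": 0},{"tx": 0,"ty": 0,"tz": -0.03,"ax": 0,"ay": 0,"az": 0},{"tx": 0,"ty": 0,"tz": -0.03,"ax": 0,"ay": 0,"az": 0},{"tx": 0,"ty": 0,"tz": -0.03,"ax": 0,"ay": 0,"az": 0},{"tx": 0,"ty": 0,"tz": -0.03,"ax": 0,"ay": 0,"az": 0},{"tx": 0,"ty": 0,"tz": -0.03,"ax": 0,"ay": 0,"az": 0},{"tx": 0,"ty": 0,"tz": -0.03,"ax": 0,"ay": 0,"az": 0},{"tx": 0,"ty": 0,"tz": -0.03,"ax": 0,"ay": 0,"az": 0}]'

```text
time_s: 7.78
tcp_pos: [460.1, -63.3, 270.5]
tcp_rot: [0.081, 0.997, 0.0, 0.001]
contact_force: [0.6, -0.1, -0.5]
grip_width: 0.005
grip_force: 0.0
```

>>> jog_arm --deltas '[{"tx": 0,"ty": 0,"tz": 0,"ax": 0,"ay": 0,"az": -0.12},{"tx": 0,"ty": 0,"tz": 0,"ax": 0,"ay": 0,"az": -0.12},{"tx": 0,"ty": 0,"tz": 0,"ax": 0,"ay": 0,"az": -0.12},{"tx": 0,"ty": 0,"tz": 0,"ax": 0,"ay": 0,"az": -0.12},{"tx": 0,"ty": 0,"tz": 0,"ax": 0,"ay": 0,"az": -0.12},{"tx": 0,"ty": 0,"tz": 0,"ax": 0,"ay": 0,"az": -0.12},{"tx": 0,"ty": 0,"tz": 0,"ax": 0,"ay": 0,"az": -0.12},{"tx": 0,"ty": 0,"tz": 0,"ax": 0,"ay": 0,"az": -0.12},{"tx": 0,"ty": 0,"tz": 0,"ax": 0,"ay": 0,"az": -0.12},{"tx": 0,"ty": 0,"tz": 0,"ax": 0,"ay": 0,"az": -0.12},{"tx": 0,"ty": 0,"tz": 0,"ax": 0,"ay": 0,"az": -0.09},{"tx": 0,"ty": 0,"tz": 0,"ax": 0,"ay": 0,"az": 0}]'

```text
time_s: 8.78
tcp_pos: [460.2, -63.1, 268.4]
tcp_rot: [-0.52, 0.854, 0.0, 0.0]
contact_force: [0.2, 0.3, 0.6]
grip_width: 0.004
grip_force: 0.0
```

```bash
python3 - <<'E'
from h import *
s=r.get_state(); print({k:np.round(v,3) for k,v in s.items() if k in("time_s","qpos","tcp_pos","tcp_rot","contact_force","ft_torque")})
im=r.get_image("top"); cv2.imwrite("pics/crop2.png",cv2.resize(im["color"][130:285,240:400],None,fx=3.8,fy=3.8,interpolation=cv2.INTER_CUBIC))
for c in("top","side"):
    I=im if c=="top" else r.get_image(c)
    for q in ("panel","near_edge","red_knob"):
        for d in r.place_of(c,q)[:2]: print(c,q,round(d["confidence"],2),np.round(world(I,d["xyz"]),1))
E
```

```text
{'time_s': np.float64(8.783), 'qpos': array([-0.172,  0.129,  0.22 ,  1.897, -0.031,  1.119,  2.723]), 'tcp_pos': array([460.187, -63.124, 268.431]), 'tcp_rot': array([-0.52 ,  0.854,  0.   ,  0.   ]), 'contact_force': array([0.175, 0.307, 0.561]), 'ft_torque': array([ 0.126,  0.09 , -0.046])}
top panel 0.71 [612.1 -88.   30.2]
top panel 0.71 [ 4.804e+02 -3.210e+02  3.000e-01]
top near_edge 0.84 [ 564.4 -279.3    4.7]
top near_edge 0.62 [515.6 -71.8  32.6]
top red_knob 0.64 [594.3 -34.  210.5]
side panel 0.72 [ 480.2 -321.4    0.8]
side panel 0.66 [615.2 -90.4  30.2]
side near_edge 0.83 [517.5 -70.   32.5]
side near_edge 0.75 [ 568.5 -285.     6.5]
side red_knob 0.78 [597.5 -30.  214.2]
```

View pics/crop2.png

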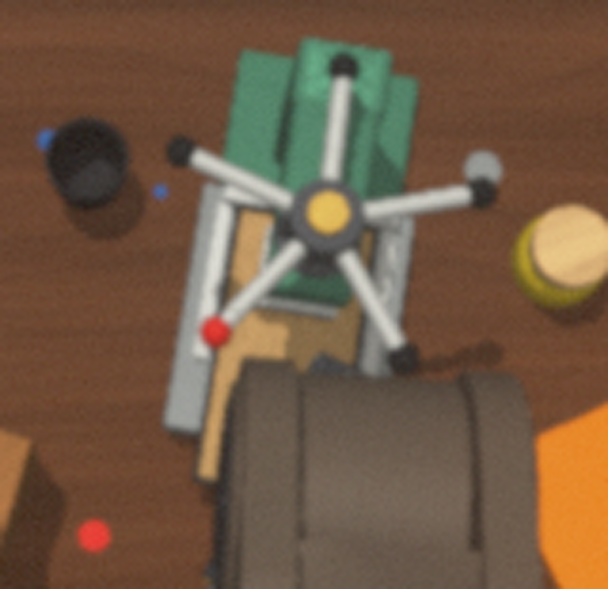

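The crop confirms the panel is home. Its far edge is at the stop around crop (250,212), and the spokes are unchanged with the red knob at (216,332). Next I position the fingers between two spokes.

>>> jog_arm --deltas '[{"tx": 0,"ty": 0,"tz": 0,"ax": 0,"ay": 0,"az": 0.12},{"tx": 0,"ty": 0,"tz": 0,"ax": 0,"ay": 0,"az": 0.12},{"tx": 0,"ty": 0,"tz": 0,"ax": 0,"ay": 0,"az": 0.12},{"tx": 0,"ty": 0,"tz": 0,"ax": 0,"ay": 0,"az": 0.12},{"tx": 0,"ty": 0,"tz": 0,"ax": 0,"ay": 0,"az": 0.12},{"tx": -0.0137,"ty": -0.025,"tz": 0,"ax": 0,"ay": 0,"az": 0},{"tx": -0.0137,"ty": -0.025,"tz": 0,"ax": 0,"ay": 0,"az": 0},{"tx": -0.0137,"ty": -0.025,"tz": 0,"ax": 0,"ay": 0,"az": 0},{"tx": -0.0137,"ty": -0.025,"tz": 0,"ax": 0,"ay": 0,"az": 0},{"tx": -0.0137,"ty": -0.025,"tz": 0,"ax": 0,"ay": 0,"az": 0},{"tx": -0.0137,"ty": -0.025,"tz": 0,"ax": 0,"ay": 0,"az": 0},{"tx": -0.0137,"ty": -0.025,"tz": 0,"ax": 0,"ay": 0,"az": 0}]'

```text
time_s: 10.18
tcp_pos: [628.5, -172.9, 268.1]
tcp_rot: [-0.243, 0.97, -0.0, -0.001]
contact_force: [0.2, 1.0, 0.3]
grip_width: 0.004
grip_force: 0.0
```

>>> jog_arm --deltas '[{"tx": 0,"ty": 0,"tz": 0,"ax": 0,"ay": 0,"az": 0},{"tx": 0,"ty": 0,"tz": 0,"ax": 0,"ay": 0,"az": 0}]'

```text
time_s: 10.35
tcp_pos: [627.8, -173.2, 267.3]
tcp_rot: [-0.242, 0.97, -0.0, -0.001]
contact_force: [-0.3, 0.2, -0.8]
grip_width: 0.007
grip_force: 0.0
```

>>> jog_arm --deltas '[{"tx": 0,"ty": 0,"tz": 0.01,"ax": 0,"ay": 0,"az": 0},{"tx": 0,"ty": 0,"tz": 0.015,"ax": 0,"ay": 0,"az": 0},{"tx": 0,"ty": 0,"tz": 0.01,"ax": 0,"ay": 0,"az": 0},{"tx": 0,"ty": 0,"tz": 0.01,"ax": 0,"ay": 0,"az": 0},{"tx": 0,"ty": 0,"tz": 0.01,"ax": 0,"ay": 0,"az": 0},{"tx": 0,"ty": 0,"tz": 0.01,"ax": 0,"ay": 0,"az": 0},{"tx": 0,"ty": 0,"tz": 0.01,"ax": 0,"ay": 0,"az": 0},{"tx": 0,"ty": 0,"tz": 0.003,"ax": 0,"ay": 0,"az": 0},{"tx": 0,"ty": 0,"tz": 0,"ax": 0,"ay": 0,"az": 0}]'

```text
time_s: 11.1
tcp_pos: [626.6, -172.6, 189.1]
tcp_rot: [-0.243, 0.97, 0.0, -0.001]
contact_force: [-0.3, 1.5, -0.1]
grip_width: 0.008
grip_force: 0.0
```

>>> jog_arm --deltas '[{"tx": 0,"ty": 0.003,"tz": 0,"ax": 0,"ay": 0,"az": 0},{"tx": 0,"ty": 0.003,"tz": 0,"ax": 0,"ay": 0,"az": 0},{"tx": 0,"ty": 0.003,"tz": 0,"ax": 0,"ay": 0,"az": 0},{"tx": 0,"ty": 0.002,"tz": 0,"ax": 0,"ay": 0,"az": 0},{"tx": 0,"ty": 0.002,"tz": 0,"ax": 0,"ay": 0,"az": 0},{"tx": 0,"ty": 0.002,"tz": 0,"ax": 0,"ay": 0,"az": 0},{"tx": 0,"ty": 0.002,"tz": 0,"ax": 0,"ay": 0,"az": 0},{"tx": 0,"ty": 0.002,"tz": 0,"ax": 0,"ay": 0,"az": 0},{"tx": 0,"ty": 0.001,"tz": 0,"ax": 0,"ay": 0,"az": 0},{"tx": 0,"ty": 0.001,"tz": 0,"ax": 0,"ay": 0,"az": 0}]'

```text
time_s: 11.93
tcp_pos: [617.2, -154.1, 190.3]
tcp_rot: [-0.243, 0.97, -0.0, -0.001]
contact_force: [0.3, -0.0, 0.4]
grip_width: 0.008
grip_force: 0.0
```

>>> jog_arm --deltas '[{"tx": 0,"ty": 0.001,"tz": 0,"ax": 0,"ay": 0,"az": 0},{"tx": 0,"ty": 0.001,"tz": 0,"ax": 0,"ay": 0,"az": 0},{"tx": 0,"ty": 0.001,"tz": 0,"ax": 0,"ay": 0,"az": 0},{"tx": 0,"ty": 0.001,"tz": 0,"ax": 0,"ay": 0,"az": 0},{"tx": 0,"ty": 0.001,"tz": 0,"ax": 0,"ay": 0,"az": 0},{"tx": 0,"ty": 0.001,"tz": 0,"ax": 0,"ay": 0,"az": 0}]'

```text
time_s: 12.43
tcp_pos: [615.1, -150.5, 190.4]
tcp_rot: [-0.242, 0.97, -0.001, 0.0]
contact_force: [4.0, -5.3, -3.2]
grip_width: 0.008
grip_force: 3.2
```

>>> jog_arm --deltas '[{"tx": 0.0011,"ty": 0.0036,"tz": 0,"ax": 0,"ay": 0,"az": 0.05},{"tx": 0.0011,"ty": 0.0036,"tz": 0,"ax": 0,"ay": 0,"az": 0.05},{"tx": 0.0011,"ty": 0.0036,"tz": 0,"ax": 0,"ay": 0,"az": 0.05},{"tx": 0.0011,"ty": 0.0036,"tz": 0,"ax": 0,"ay": 0,"az": 0.05},{"tx": 0.0011,"ty": 0.0036,"tz": 0,"ax": 0,"ay": 0,"az": 0.05},{"tx": 0.0011,"ty": 0.0036,"tz": 0,"ax": 0,"ay": 0,"az": 0.05},{"tx": 0.0011,"ty": 0.0036,"tz": 0,"ax": 0,"ay": 0,"az": 0.05},{"tx": 0.0011,"ty": 0.0036,"tz": 0,"ax": 0,"ay": 0,"az": 0.05},{"tx": 0.0011,"ty": 0.0036,"tz": 0,"ax": 0,"ay": 0,"az": 0.05},{"tx": 0.0011,"ty": 0.0036,"tz": 0,"ax": 0,"ay": 0,"az": 0.05}]'

```text
time_s: 13.27
tcp_pos: [595.3, -119.4, 190.7]
tcp_rot: [0.007, 1.0, -0.002, 0.001]
contact_force: [3.8, -5.9, -1.7]
grip_width: 0.004
grip_force: 3.0
```

```bash
cat >> h.py <<'E'
def wheel(c=np.array([667,-96.]),R=True):
    s=r.get_state(); q=np.array(s["tcp_rot"]); a=2*np.arctan2(q[1],q[0]); u=np.array([np.cos(a),np.sin(a)]); t=np.array([u[1],-u[0]])
    p=s["tcp_pos"][:2]-c; F=np.array(s["contact_force"])[:2]; tau=(p[0]*F[1]-p[1]*F[0])/1e3
    print("t",round(s["time_s"],2),"toolx",round(np.degrees(a)%360,1),"rho",round(p@u,1),"tan",round(p@t,1),"F rad/tan",(F@u).round(1),(F@t).round(1),"tau(TCP)",tau.round(3),"Mz",np.round(s["ft_torque"],3),"z",round(s["tcp_pos"][2],1),"q7",round(s["qpos"][6],2),"theta~",round(np.radians(208.4-np.degrees(a)%360)+.604,3))
E
python3 -c "
from h import *
wheel()"
```

```text
t 13.27 toolx 179.2 rho 71.3 tan -24.4 F rad/tan -3.9 -5.8 tau(TCP) 0.512 Mz [-1.268 -0.837 -0.097] z 190.7 q7 1.87 theta~ 1.114
```

>>> jog_arm --deltas '[{"tx": 0.0011,"ty": 0.0036,"tz": 0,"ax": 0,"ay": 0,"az": 0.05},{"tx": 0.0011,"ty": 0.0036,"tz": 0,"ax": 0,"ay": 0,"az": 0.05},{"tx": 0.0011,"ty": 0.0036,"tz": 0,"ax": 0,"ay": 0,"az": 0.05},{"tx": 0.0011,"ty": 0.0036,"tz": 0,"ax": 0,"ay": 0,"az": 0.05}]'

```text
time_s: 13.6
tcp_pos: [592.1, -104.9, 190.7]
tcp_rot: [0.107, 0.994, -0.002, 0.001]
contact_force: [2.8, -6.6, -1.9]
grip_width: 0.006
grip_force: 2.9
```

```bash
python3 -c "
from h import *
wheel()"
```

```text
t 13.6 toolx 167.7 rho 71.3 tan -24.6 F rad/tan -4.1 -5.9 tau(TCP) 0.522 Mz [-1.362 -0.612 -0.022] z 190.7 q7 1.67 theta~ 1.314
```

>>> jog_arm --deltas '[{"tx": 0.0006,"ty": 0.0018,"tz": 0,"ax": 0,"ay": 0,"az": 0.025},{"tx": 0.0006,"ty": 0.0018,"tz": 0,"ax": 0,"ay": 0,"az": 0.025},{"tx": 0.0006,"ty": 0.0018,"tz": 0,"ax": 0,"ay": 0,"az": 0.025},{"tx": 0.0006,"ty": 0.0018,"tz": 0,"ax": 0,"ay": 0,"az": 0.025}]'

```text
time_s: 13.93
tcp_pos: [591.5, -97.4, 190.7]
tcp_rot: [0.156, 0.988, -0.002, 0.001]
contact_force: [1.8, -6.4, -0.7]
grip_width: 0.004
grip_force: 2.9
```

```bash
python3 -c "
from h import *
wheel()"
```

```text
t 13.93 toolx 162.1 rho 71.4 tan -24.6 F rad/tan -3.7 -5.6 tau(TCP) 0.487 Mz [-1.371 -0.49  -0.069] z 190.7 q7 1.58 theta~ 1.413
```

>>> jog_arm --deltas '[{"tx": 0.0006,"ty": 0.0018,"tz": 0,"ax": 0,"ay": 0,"az": 0.025},{"tx": 0.0006,"ty": 0.0018,"tz": 0,"ax": 0,"ay": 0,"az": 0.025},{"tx": 0.0006,"ty": 0.0018,"tz": 0,"ax": 0,"ay": 0,"az": 0.025},{"tx": 0.0006,"ty": 0.0018,"tz": 0,"ax": 0,"ay": 0,"az": 0.025}]'

```text
time_s: 14.27
tcp_pos: [591.6, -89.9, 190.7]
tcp_rot: [0.205, 0.979, -0.002, 0.001]
contact_force: [2.2, -6.7, 0.1]
grip_width: 0.005
grip_force: 2.8
```

```bash
python3 -c "
from h import *
wheel()"
```

```text
t 14.27 toolx 156.3 rho 71.5 tan -24.7 F rad/tan -4.7 -5.3 tau(TCP) 0.496 Mz [-1.418 -0.344 -0.04 ] z 190.7 q7 1.47 theta~ 1.513
```

>>> jog_arm --deltas '[{"tx": 0.0006,"ty": 0.0018,"tz": 0,"ax": 0,"ay": 0,"az": 0.025},{"tx": 0.0006,"ty": 0.0018,"tz": 0,"ax": 0,"ay": 0,"az": 0.025},{"tx": 0.0006,"ty": 0.0018,"tz": 0,"ax": 0,"ay": 0,"az": 0.025},{"tx": 0.0006,"ty": 0.0018,"tz": 0,"ax": 0,"ay": 0,"az": 0.025}]'

```text
time_s: 14.6
tcp_pos: [592.4, -82.5, 190.8]
tcp_rot: [0.254, 0.967, -0.002, 0.001]
contact_force: [0.1, -6.8, -0.1]
grip_width: 0.007
grip_force: 2.8
```

```bash
python3 -c "
from h import *
wheel()"
```

```text
t 14.6 toolx 150.6 rho 71.6 tan -24.8 F rad/tan -3.4 -5.9 tau(TCP) 0.505 Mz [-1.363 -0.151 -0.086] z 190.8 q7 1.38 theta~ 1.613
```

>>> jog_arm --deltas '[{"tx": 0.0006,"ty": 0.0018,"tz": 0,"ax": 0,"ay": 0,"az": 0.025},{"tx": 0.0006,"ty": 0.0018,"tz": 0,"ax": 0,"ay": 0,"az": 0.025},{"tx": 0.0006,"ty": 0.0018,"tz": 0,"ax": 0,"ay": 0,"az": 0.025},{"tx": 0.0006,"ty": 0.0018,"tz": 0,"ax": 0,"ay": 0,"az": 0.025}]'

```text
time_s: 14.93
tcp_pos: [593.9, -75.1, 190.7]
tcp_rot: [0.302, 0.953, -0.002, 0.001]
contact_force: [0.1, -6.6, 0.9]
grip_width: 0.006
grip_force: 2.8
```

```bash
python3 -c "
from h import *
wheel()"
```

```text
t 14.93 toolx 144.9 rho 71.8 tan -25.0 F rad/tan -3.8 -5.4 tau(TCP) 0.481 Mz [-1.351 -0.048 -0.027] z 190.7 q7 1.28 theta~ 1.713
```

>>> jog_arm --deltas '[{"tx": 0.0006,"ty": 0.0018,"tz": 0,"ax": 0,"ay": 0,"az": 0.025},{"tx": 0.0006,"ty": 0.0018,"tz": 0,"ax": 0,"ay": 0,"az": 0.025},{"tx": 0.0006,"ty": 0.0018,"tz": 0,"ax": 0,"ay": 0,"az": 0.025},{"tx": 0.0006,"ty": 0.0018,"tz": 0,"ax": 0,"ay": 0,"az": 0.025}]'

```text
time_s: 15.27
tcp_pos: [596.2, -67.9, 190.7]
tcp_rot: [0.349, 0.937, -0.001, 0.0]
contact_force: [-0.1, -6.8, 0.9]
grip_width: 0.004
grip_force: 2.8
```

```bash
python3 -c "
from h import *
wheel()"
```

```text
t 15.27 toolx 139.1 rho 71.9 tan -25.1 F rad/tan -4.4 -5.2 tau(TCP) 0.486 Mz [-1.432 -0.037 -0.048] z 190.7 q7 1.18 theta~ 1.813
```

>>> jog_arm --deltas '[{"tx": 0.0006,"ty": 0.0018,"tz": 0,"ax": 0,"ay": 0,"az": 0.025},{"tx": 0.0006,"ty": 0.0018,"tz": 0,"ax": 0,"ay": 0,"az": 0.025},{"tx": 0.0006,"ty": 0.0018,"tz": 0,"ax": 0,"ay": 0,"az": 0.025},{"tx": 0.0006,"ty": 0.0018,"tz": 0,"ax": 0,"ay": 0,"az": 0.025}]'

```text
time_s: 15.6
tcp_pos: [599.1, -60.9, 190.6]
tcp_rot: [0.395, 0.918, -0.001, 0.0]
contact_force: [-1.6, -6.7, 1.5]
grip_width: 0.002
grip_force: 2.8
```

```bash
python3 -c "
from h import *
wheel()"
```

```text
t 15.6 toolx 133.4 rho 72.1 tan -25.2 F rad/tan -3.8 -5.7 tau(TCP) 0.509 Mz [-1.455  0.172 -0.031] z 190.6 q7 1.08 theta~ 1.913
```

>>> jog_arm --deltas '[{"tx": 0.0006,"ty": 0.0018,"tz": 0,"ax": 0,"ay": 0,"az": 0.025},{"tx": 0.0006,"ty": 0.0018,"tz": 0,"ax": 0,"ay": 0,"az": 0.025},{"tx": 0.0006,"ty": 0.0018,"tz": 0,"ax": 0,"ay": 0,"az": 0.025},{"tx": 0.0006,"ty": 0.0018,"tz": 0,"ax": 0,"ay": 0,"az": 0.025}]'

```text
time_s: 15.93
tcp_pos: [602.8, -54.3, 190.6]
tcp_rot: [0.441, 0.898, -0.001, 0.0]
contact_force: [-2.0, -7.5, 2.0]
grip_width: 0.004
grip_force: 2.8
```

```bash
python3 -c "
from h import *
wheel()"
```

```text
t 15.93 toolx 127.7 rho 72.3 tan -25.4 F rad/tan -4.7 -6.2 tau(TCP) 0.568 Mz [-1.409  0.294 -0.034] z 190.6 q7 0.99 theta~ 2.013
```

>>> jog_arm --deltas '[{"tx": 0.0006,"ty": 0.0018,"tz": 0,"ax": 0,"ay": 0,"az": 0.025},{"tx": 0.0006,"ty": 0.0018,"tz": 0,"ax": 0,"ay": 0,"az": 0.025},{"tx": 0.0006,"ty": 0.0018,"tz": 0,"ax": 0,"ay": 0,"az": 0.025},{"tx": 0.0006,"ty": 0.0018,"tz": 0,"ax": 0,"ay": 0,"az": 0.025}]'

```text
time_s: 16.27
tcp_pos: [607.0, -48.1, 190.5]
tcp_rot: [0.485, 0.874, -0.002, 0.0]
contact_force: [-2.8, -6.6, 2.3]
grip_width: 0.003
grip_force: 2.8
```

```bash
python3 -c "
from h import *
wheel()"
```

```text
t 16.27 toolx 122.0 rho 72.3 tan -25.6 F rad/tan -4.1 -5.8 tau(TCP) 0.525 Mz [-1.402  0.455 -0.   ] z 190.5 q7 0.89 theta~ 2.113
```

>>> jog_arm --deltas '[{"tx": 0.0006,"ty": 0.0018,"tz": 0,"ax": 0,"ay": 0,"az": 0.025},{"tx": 0.0006,"ty": 0.0018,"tz": 0,"ax": 0,"ay": 0,"az": 0.025},{"tx": 0.0006,"ty": 0.0018,"tz": 0,"ax": 0,"ay": 0,"az": 0.025},{"tx": 0.0006,"ty": 0.0018,"tz": 0,"ax": 0,"ay": 0,"az": 0.025}]'

```text
time_s: 16.6
tcp_pos: [611.9, -42.3, 190.5]
tcp_rot: [0.528, 0.849, -0.002, -0.0]
contact_force: [-3.1, -5.1, 3.9]
grip_width: 0.006
grip_force: 2.8
```

```bash
python3 -c "
from h import *
wheel()"
```

```text
t 16.6 toolx 116.2 rho 72.6 tan -25.7 F rad/tan -3.2 -5.1 tau(TCP) 0.449 Mz [-1.22   0.592 -0.086] z 190.5 q7 0.8 theta~ 2.213
```

>>> jog_arm --deltas '[{"tx": 0.0006,"ty": 0.0018,"tz": 0,"ax": 0,"ay": 0,"az": 0.025},{"tx": 0.0006,"ty": 0.0018,"tz": 0,"ax": 0,"ay": 0,"az": 0.025},{"tx": 0.0006,"ty": 0.0018,"tz": 0,"ax": 0,"ay": 0,"az": 0.025},{"tx": 0.0006,"ty": 0.0018,"tz": 0,"ax": 0,"ay": 0,"az": 0.025}]'

```text
time_s: 16.93
tcp_pos: [617.3, -37.1, 190.4]
tcp_rot: [0.57, 0.822, -0.002, -0.0]
contact_force: [-3.9, -5.8, 3.0]
grip_width: 0.002
grip_force: 3.0
```

```bash
python3 -c "
from h import *
wheel()"
```

```text
t 16.93 toolx 110.5 rho 72.6 tan -25.9 F rad/tan -4.1 -5.7 tau(TCP) 0.522 Mz [-1.192  0.79  -0.047] z 190.4 q7 0.71 theta~ 2.313
```

>>> jog_arm --deltas '[{"tx": 0.0006,"ty": 0.0018,"tz": 0,"ax": 0,"ay": 0,"az": 0.025},{"tx": 0.0006,"ty": 0.0018,"tz": 0,"ax": 0,"ay": 0,"az": 0.025},{"tx": 0.0006,"ty": 0.0018,"tz": 0,"ax": 0,"ay": 0,"az": 0.025},{"tx": 0.0006,"ty": 0.0018,"tz": 0,"ax": 0,"ay": 0,"az": 0.025}]'

```text
time_s: 17.27
tcp_pos: [623.1, -32.6, 190.4]
tcp_rot: [0.61, 0.792, -0.002, -0.0]
contact_force: [-5.0, -5.2, 3.8]
grip_width: 0.004
grip_force: 3.5
```

```bash
python3 -c "
from h import *
wheel()"
```

```text
t 17.27 toolx 104.8 rho 72.5 tan -26.3 F rad/tan -3.8 -6.1 tau(TCP) 0.544 Mz [-1.169  1.087 -0.003] z 190.4 q7 0.62 theta~ 2.413
```

>>> jog_arm --deltas '[{"tx": 0.0006,"ty": 0.0018,"tz": 0,"ax": 0,"ay": 0,"az": 0.025},{"tx": 0.0006,"ty": 0.0018,"tz": 0,"ax": 0,"ay": 0,"az": 0.025},{"tx": 0.0006,"ty": 0.0018,"tz": 0,"ax": 0,"ay": 0,"az": 0.025},{"tx": 0.0006,"ty": 0.0018,"tz": 0,"ax": 0,"ay": 0,"az": 0.025}]'

```text
time_s: 17.6
tcp_pos: [629.2, -28.6, 190.4]
tcp_rot: [0.649, 0.761, -0.002, -0.001]
contact_force: [-6.7, -5.4, 6.2]
grip_width: 0.002
grip_force: 3.9
```

```bash
python3 -c "
from h import *
wheel()"
```

```text
t 17.6 toolx 99.0 rho 72.5 tan -26.7 F rad/tan -4.3 -7.4 tau(TCP) 0.654 Mz [-1.097  1.345  0.048] z 190.4 q7 0.53 theta~ 2.513
```

>>> jog_arm --deltas '[{"tx": 0.0006,"ty": 0.0018,"tz": 0,"ax": 0,"ay": 0,"az": 0.025},{"tx": 0.0006,"ty": 0.0018,"tz": 0,"ax": 0,"ay": 0,"az": 0.025},{"tx": 0.0006,"ty": 0.0018,"tz": 0,"ax": 0,"ay": 0,"az": 0.025},{"tx": 0.0006,"ty": 0.0018,"tz": 0,"ax": 0,"ay": 0,"az": 0.025}]'

```text
time_s: 17.93
tcp_pos: [635.8, -25.1, 190.4]
tcp_rot: [0.686, 0.727, -0.002, -0.001]
contact_force: [-8.0, -4.8, 6.1]
grip_width: 0.002
grip_force: 4.4
```

```bash
python3 -c "
from h import *
wheel()"
```

```text
t 17.93 toolx 93.3 rho 72.5 tan -27.0 F rad/tan -4.3 -8.3 tau(TCP) 0.718 Mz [-0.986  1.581 -0.032] z 190.4 q7 0.44 theta~ 2.613
```

>>> jog_arm --deltas '[{"tx": 0.0005,"ty": 0.0014,"tz": 0,"ax": 0,"ay": 0,"az": 0.02},{"tx": 0.0005,"ty": 0.0014,"tz": 0,"ax": 0,"ay": 0,"az": 0.02},{"tx": 0.0005,"ty": 0.0014,"tz": 0,"ax": 0,"ay": 0,"az": 0.02}]'

```text
time_s: 18.18
tcp_pos: [639.8, -23.4, 190.3]
tcp_rot: [0.708, 0.706, -0.002, -0.001]
contact_force: [-9.3, -4.9, 6.2]
grip_width: 0.006
grip_force: 4.6
```

```bash
python3 -c "
from h import *
wheel()"
```

```text
t 18.18 toolx 89.9 rho 72.6 tan -27.4 F rad/tan -4.9 -9.3 tau(TCP) 0.809 Mz [-0.944  1.732 -0.026] z 190.3 q7 0.38 theta~ 2.672
```

>>> jog_arm --deltas '[{"tx": 0,"ty": -0.002,"tz": 0,"ax": 0,"ay": 0,"az": 0},{"tx": 0,"ty": -0.005,"tz": 0,"ax": 0,"ay": 0,"az": 0},{"tx": 0,"ty": -0.007,"tz": 0,"ax": 0,"ay": 0,"az": 0},{"tx": 0,"ty": -0.007,"tz": 0,"ax": 0,"ay": 0,"az": 0},{"tx": 0,"ty": 0,"tz": -0.005,"ax": 0,"ay": 0,"az": 0},{"tx": 0,"ty": 0,"tz": -0.015,"ax": 0,"ay": 0,"az": 0},{"tx": 0,"ty": 0,"tz": -0.02,"ax": 0,"ay": 0,"az": 0},{"tx": 0,"ty": 0,"tz": -0.02,"ax": 0,"ay": 0,"az": 0},{"tx": 0,"ty": 0,"tz": -0.02,"ax": 0,"ay": 0,"az": 0},{"tx": 0,"ty": 0,"tz": -0.02,"ax": 0,"ay": 0,"az": 0},{"tx": 0,"ty": 0,"tz": -0.01,"ax": 0,"ay": 0,"az": 0},{"tx": 0,"ty": 0,"tz": 0,"ax": 0,"ay": 0,"az": 0}]'

```text
time_s: 19.18
tcp_pos: [621.8, -21.9, 302.7]
tcp_rot: [0.707, 0.708, 0.001, 0.001]
contact_force: [0.7, 0.3, -0.7]
grip_width: 0.008
grip_force: 0.0
```

>>> jog_arm --deltas '[{"tx": 0,"ty": -0.02,"tz": 0,"ax": 0,"ay": 0,"az": 0},{"tx": 0,"ty": -0.03,"tz": 0,"ax": 0,"ay": 0,"az": 0},{"tx": 0,"ty": -0.03,"tz": 0,"ax": 0,"ay": 0,"az": 0},{"tx": 0,"ty": -0.03,"tz": 0,"ax": 0,"ay": 0,"az": 0},{"tx": 0,"ty": -0.03,"tz": 0,"ax": 0,"ay": 0,"az": 0},{"tx": 0,"ty": -0.02,"tz": 0,"ax": 0,"ay": 0,"az": 0},{"tx": 0,"ty": 0,"tz": 0,"ax": 0,"ay": 0,"az": 0},{"tx": 0,"ty": 0,"tz": 0,"ax": 0,"ay": 0,"az": 0}]'

```text
time_s: 19.85
tcp_pos: [459.7, -20.9, 299.8]
tcp_rot: [0.706, 0.708, 0.0, -0.001]
contact_force: [1.0, 0.0, 0.1]
grip_width: 0.004
grip_force: 0.0
```

```bash
python3 - <<'E'
from h import *
im=r.get_image("top"); cv2.imwrite("pics/crop3.png",cv2.resize(im["color"][130:285,240:400],None,fx=3.8,fy=3.8,interpolation=cv2.INTER_CUBIC))
for c in("top","side"):
    I=im if c=="top" else r.get_image(c)
    for q in ("panel","red_knob"):
        for d in r.place_of(c,q)[:2]: print(c,q,round(d["confidence"],2),np.round(world(I,d["xyz"]),1))
E
```

```text
top panel 0.73 [ 479.6 -326.8    2.2]
top panel 0.58 [615.1 -85.5  27.5]
top red_knob 0.57 [753.5 -65.3 210.3]
side panel 0.82 [615.6 -90.4  32.6]
side panel 0.8 [ 478.5 -322.4   -1.9]
side red_knob 0.71 [756.1 -63.5 213.7]
```

View pics/crop3.png

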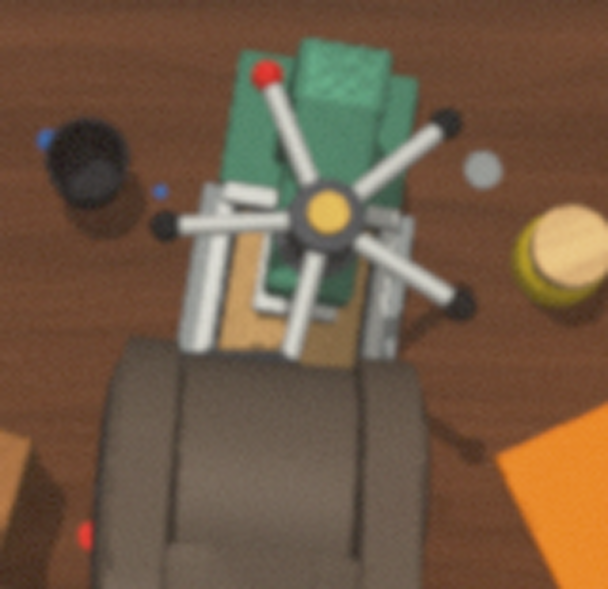

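The crop shows the red knob turned to (267,74), a wheel angle of about 2.64. The panel is still against the stop, the cup and jar have not moved, and the arm is clear. I hand in.

```bash
python3 -c "
from rig import r
print(r.hand_in())"
```

```text
the job is handed in; nothing more can be done
None
```

The job is handed in with no verdict shown: the panel is home against the back stop and clamped at an estimated 37 N, going by wheel torque and angle (not measured at the pad), with the arm clear and the cup, jar and tool block never touched.

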